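Lock the two bowls into the vanity rack

ROBOT

A 7-joint arm with a two-finger parallel gripper is mounted at the origin on the work surface. World frame = base frame: x ahead of the robot, y to its left, z up, the work surface at z = 0. Lengths are in mm, angles in rad, forces in N, time in s.
With the tool pointing down it reaches from about 425 to 1025 mm from the base axis. Payload 9.4 kg.
Tool frame: the origin (TCP) lies midway between the tips of the shut fingers; the grasp point (between the pads) lies 19 mm behind it; z points along the fingers, y is the line along which they close (so a half turn about z gives the same grasp; the last joint's range is limited). The gripper opens to 85 mm and grips with 20 to 120 N. Pads are 22 mm wide; open, the fingers measure 114 mm over their backs; the gripper's body (76 mm by 85 mm) begins 54 mm behind the grasp point. The pads swing forward as they close: fully open they stand 13 mm farther back than shut.
Start: joints at [1.155, 0.599, -0.003, 1.599, 0.002, 0.943, -0.08], TCP at [240.948, -683.789, 231.275] pointing down, gripper open.
Joint ranges: [-2.57, 2.57], [-0.35, 1.97], [-1.29, 1.29], [0.11, 2.56], [-1.05, 4.19], [0.11, 1.86], [-2.63, 2.63]. Speed limits (rad/s): [2.22, 2.22, 3.01, 3.01, 3.14, 3.14, 3.14].

INTERFACE

Orientations are given as a 3x3 rotation matrix whose columns are the frame's x, y, z axes.
In Python, from workcell import sense, read_camera, get_calibration, hand_in, spot_in, trace, tip_of gives the robot as it stands.
- The arm moves only by the tool servo_tool, never from a script. Its argument "motion" is one flat list of numbers, 7 for each row, row after row: the shift along the tool's x, y, z in units of 0.02 m (1.0 is 0.02 m), then the turn, a rotation vector about the tool's x, y, z in units of 5 degrees (1.0 is 5 degrees), then the closure, from 0 (fully open) to 1 (shut). A call has 1 to 5 rows; each row shifts and turns the commanded pose from where the row before left it, along the tool's axes as they then stand; what a row does not reach is not made up. A row lasts 1/10 s, in which the tool goes at most 50 mm and 8.59 degrees, less where a joint would pass 70% of its speed; a pose out of reach is approached as far as the arm can. A call with a number of a shift or a turn outside -1 to 1 is refused whole. A call with a gripper value outside its range is refused whole. The fingers move at their own pace and stop on an object; "grip_force" is the grip in N (left out, the last holds). Time passes only in rows, so rows that do not move let the fingers close. It gives the time, the measured TCP pose, the force, the opening and the grip force at its end, in the units of the state.
- sense(): the state, without advancing time (a new reading comes with each control period).
- read_camera(name): name is "side" or "top"; returns (picture, depth): 480x640x3 uint8, blue, green, red; 480x640 float32, mm along the optical axis (not along the pixel's ray), 0 where there is no reading.
- get_calibration(name): a dict with "fx", "fy", "cx", "cy" (pixels), "R" (3x3) and "t" (3): a world point X has camera coordinates R X + t. Camera axes: x right, y down, z forward; pixel columns grow to the right and rows downward; lengths in mm; the calibration is good to about 2 mm. A picture is of the moment at which its call begins. get_calibration takes no time and is no camera call.
- hand_in(): hands the job in; it is judged then, once.
Trained networks look in the newest picture that a camera, given by its name, has taken for a name from the list of things; names that differ only in an ending like _2 or _b are one class to them, and where a whole thing is asked for, a point or a joint stands for the part that bears it (a point fixed in the world has none). Each returns a list of dicts, best first, with "p" (0 to 1); they miss things now and then, are a little off and sometimes report something else, mostly with a low value. They report only what shows in the picture. A call takes as long as a camera call.
- spot_in(camera, query): "rect" ([centre column, centre row, width, height] in pixels, round what is visible of it).
- trace(camera, query): "mask" (480x640 bool, what is visible of it) and "rect" ([centre column, centre row, width, height] in pixels, round what is visible of it).
- tip_of(camera, query): "centre" ([column, row] in pixels: a listed point, or the origin of a listed thing).
The state is a dict: "t": time; "qpos": joint angles; "joint_velocities": joint speeds; "joint_efforts": joint torques, N m; "tool_pos": TCP position; "ee_rot": TCP orientation; "contact_force": force on the tool from outside, world axes, zero at the start; "moment": the same for the moment, N m; "opening": finger opening in mm; "grip_force": force on a finger pad.
Only numpy, scipy, OpenCV 4.12 (cv2) and the standard library are available. Lean on these libraries where they do the work, as an engineer would, in place of code of your own. Each camera call takes 0.05 s, during which the arm holds its last target. There are 200 camera calls.

TASK

Two small bowls, one white ceramic and one steel, have been left partly pulled out of their rack on the vanity counter. First, with the keeper bar still well open, slide both bowls along the counter fully back until each stops against the back wall of its bay; then swing the keeper bar shut across them until it snaps into its catch. Do not lift or tip the bowls, and leave the other things on the counter where they are.

Things in the scene. Friction and masses are not known exactly. Their poses are not given: they have to be found in the camera images.
- rack: low aluminium bowl rack screwed to the counter, perhaps turned 15 degrees. Origin on the counter; x to its back, y to its left, z up. Two bays open at front (-x) and top, no floor, each 96 mm wide, middles at y +51 and -51 mm. Walls 6 mm thick, 28 mm high: back wall's inner face at x +40 mm; side walls and divider at y 102, 0, -102 mm from x -48 to +46 mm. A bowl fully back has its centre at x 0
- left_bay (a point): point on the counter where the centre of a bowl in the left bay lies when fully back (rack x 0, y +51 mm); axes as the rack's
- right_bay (a point): the same for the right bay (rack x 0, y -51 mm)
- white_bowl: white ceramic bowl, round, open at the top: foot 62 mm in diameter, widest (80 mm) from 14 to 20 mm above its underside, rim 77 mm in diameter at 34 mm height, wall 4 mm. Origin at the centre of its underside, z up. It stands on the counter in one of the two bays, slid partly out at the front; either bowl may be in either bay, friction and weight vary
- steel_bowl: brushed steel bowl, round, open at the top: foot 62 mm in diameter, widest (80 mm) from 14 to 20 mm above its underside, rim 77 mm in diameter at 34 mm height, wall 4 mm. Origin at the centre of its underside, z up. It stands on the counter in one of the two bays, slid partly out at the front; either bowl may be in either bay, friction and weight vary
- keeper (a joint): keeper bar angle, rad: 0 = fully shut across the front of both bays (end stop); grows as it swings open to the front, 1.57 = pointing straight out to -x. Turns level about an upright hinge and stays where left. From about 0.08 to 0.04 it must be pushed over the spring roller (up to about 10 N at the red sleeve); then the catch pulls it to 0 with a snap and holds it
- keeper_hinge (a point): on the upright hinge axis of the keeper bar (rack x -55, y +128 mm), at the bar's middle height, 22 mm above the counter; axes as the rack's. The hinge post is 12 mm thick, 34 mm high
- keeper_grip (a point): middle of the red sleeve on the steel keeper bar, 165 mm from the hinge axis, 22 mm above the counter. Bar 10 mm thick, 15 to 29 mm above the counter; sleeve 70 mm long, 12.5 mm thick, 16.5 mm high. Axes turn with the bar: y along the bar to the hinge, x the side that faces the bowls when shut; push on the -x side to shut it
- catch (a point): where the keeper's nose rests when shut (rack x -55, y -112 mm, 22 mm above the counter); axes as the rack's. Beside it a brass spring roller 16 mm in diameter (rack x -64, y -124 mm) and a black block 34 x 20 mm, 34 mm high (centre x -62, y -146 mm)
- keeper_tip (a point): centre of the round steel nose (16 mm in diameter, 16 mm high) at the bar's free end, 240 mm from the hinge axis
- brush_holder: bystander: yellow silicone makeup brush holder, a cup 68 mm in diameter and 85 mm high with three brushes standing in it to about 165 mm. Origin at the centre of its underside
- cap_case: bystander: blue round plastic shower cap case, 110 mm in diameter, 32 mm high. Origin at the centre of its underside
- compact: bystander: black compact mirror lying open: base disc 72 mm in diameter and 10 mm thick, lid standing up from its hinge at its +x edge to about 80 mm high. Origin at the centre of its underside disc
- soap_bottle: bystander: green soap bottle with white cap, 60 mm in diameter, 150 mm high. Origin at the centre of its underside
- perfume: bystander: amber perfume bottle, 48 mm in diameter, 90 mm high. Origin at the centre of its underside
- cream_jar: bystander: white cream jar with copper lid, 64 mm in diameter, 50 mm high. Origin at the centre of its underside
- tumbler: bystander: blue ceramic tumbler, 72 mm in diameter, 100 mm high. Origin at the centre of its underside

How it is judged (in metres and radians):
On the way, in this order (a step that is already met when the one before it is completed fails the run):
1. both bowls are fully back in their bays while the keeper bar is still open (more than 0.6 rad) (x of white_bowl in the frame of rack between -0.008 and 0.008 m and y of white_bowl in the frame of rack between -0.065 and 0.065 m and angle between each of white_bowl, steel_bowl's own z axis and vertical below 0.15 rad and height (world z) of each of white_bowl, steel_bowl below 0.006 m and x of steel_bowl in the frame of rack between -0.008 and 0.008 m and y of steel_bowl in the frame of rack between -0.065 and 0.065 m and value of joint keeper above 0.6 rad), for 0.2 s.
2. the keeper bar is shut in its catch (value of joint keeper below 0.02 rad), for 0.2 s.
At the end, for the whole second after the job is handed in: Both bowls stand upright on the counter in their bays, at rest, each within 8 mm of touching the back wall, and the keeper bar is snapped into its catch (joint under 0.02 rad) (x of white_bowl in the frame of rack between -0.008 and 0.008 m and y of white_bowl in the frame of rack between -0.065 and 0.065 m and angle between each of white_bowl, steel_bowl's own z axis and vertical below 0.15 rad and height (world z) of each of white_bowl, steel_bowl below 0.006 m and x of steel_bowl in the frame of rack between -0.008 and 0.008 m and y of steel_bowl in the frame of rack between -0.065 and 0.065 m and linear speed of each of white_bowl, steel_bowl below 0.02 m/s and value of joint keeper below 0.02 rad).
It fails at once if a bowl is tipped by more than 0.4 rad (angle between any of white_bowl, steel_bowl's own z axis and vertical above 0.4 rad).
It fails at once if a bowl is lifted more than 20 mm off the counter (height (world z) of any of white_bowl, steel_bowl above 0.02 m).
It fails at once if one of the other things on the counter is moved by more than 25 mm or knocked over (distance of any of brush_holder, cap_case, compact, soap_bottle, perfume, cream_jar, tumbler from where it was at the start of the episode above 0.025 m or angle between any of brush_holder, cap_case, compact, soap_bottle, perfume, cream_jar, tumbler's own z axis and vertical above 0.5 rad).
It also fails if it takes over 61 s, if anything falls off the work surface, if the arm or the gripper's body presses on something with over 40 N, if the wrist force passes 120 N, or if a joint passes its speed limit or range.

## Working session

There is one attempt and no reset: what is moved stays moved. The work goes in short steps, Python scripts to look and compute and a tool call to move; the robot and the scene stay as the last step left them, time stands still between calls to the robot, and variables do not carry over. Pictures are saved under pics/ and viewed, at most 10 in all, crops included, and the job is handed in when it is done.

Besides the shell and the picture viewer there is one more tool, called by a JSON object that holds its "name" and its "arguments". servo_tool: Moves the arm, as the interface text tells. Its arguments: {"type":"object","properties":{"motion":{"type":"array","items":{"type":"number"}},"grip_force":{"type":"number"}},"required":["motion"]}

```bash
mkdir -p pics; cat > h.py <<'E'
import numpy as np, cv2
from workcell import *
def px2w(cam,u,v,z=None,d=None):
    c=get_calibration(cam);R=np.array(c["R"]);t=np.array(c["t"]).ravel()
    r=np.array([(u-c["cx"])/c["fx"],(v-c["cy"])/c["fy"],1.0])
    o=-R.T@t; w=R.T@r
    s=d if d is not None else (z-o[2])/w[2]
    return o+s*w
E
python3 - <<'E'
from h import *
for n in("top","side"):
    im,d=read_camera(n);cv2.imwrite(f"pics/{n}0.png",im);np.save(f"{n}_d.npy",d)
Z={"left_bay":0,"right_bay":0,"keeper_hinge":22,"keeper_grip":22,"catch":22,"keeper_tip":22,"white_bowl":0,"steel_bowl":0,"rack":0,"brush_holder":0,"cap_case":0,"compact":0,"soap_bottle":0,"perfume":0,"cream_jar":0,"tumbler":0}
for k,z in Z.items():
    for cam in("top","side"):
        r=tip_of(cam,k)[:1]
        for q in r: print(k,cam,round(q["p"],2),np.round(q["centre"]),np.round(px2w(cam,*q["centre"],z=z)))
print(sense()["t"],sense()["ee_rot"])
E
```

```text
left_bay side 0.94 [324. 265.] [598.  62.   0.]
right_bay side 0.7 [329. 244.] [595. -43.   0.]
keeper_hinge top 0.82 [263. 266.] [542. 145.  22.]
keeper_hinge side 0.67 [343. 276.] [543. 138.  22.]
keeper_grip top 0.87 [264. 333.] [368. 144.  22.]
keeper_grip side 0.7 [409. 278.] [373. 135.  22.]
catch top 0.98 [353. 262.] [546. -89.  22.]
catch side 0.73 [258. 264.] [775.  99.  22.]
keeper_tip top 0.79 [262. 362.] [297. 153.  22.]
keeper_tip side 0.9 [442. 283.] [293. 153.  22.]
white_bowl top 0.61 [297. 252.] [576.  57.   0.]
white_bowl side 0.97 [337. 265.] [565.  58.   0.]
steel_bowl top 0.96 [334. 266.] [536. -41.   0.]
steel_bowl side 0.56 [346. 247.] [545. -33.   0.]
rack top 0.48 [187. 204.] [713. 346.   0.]
rack side 0.97 [324. 255.] [606.  12.   0.]
brush_holder top 0.63 [184. 205.] [710. 353.   0.]
brush_holder side 0.97 [264. 332.] [713. 338.   0.]
cap_case top 0.82 [450. 190.] [ 734. -357.    0.]
cap_case side 0.73 [295. 190.] [ 741. -372.    0.]
compact top 0.75 [129. 313.] [429. 501.   0.]
compact side 0.84 [387. 394.] [430. 505.   0.]
soap_bottle top 0.76 [520. 284.] [ 476. -536.    0.]
soap_bottle side 0.9 [373. 171.] [ 477. -534.    0.]
perfume top 0.84 [509. 231.] [ 618. -513.    0.]
perfume side 0.66 [335. 173.] [ 613. -515.    0.]
cream_jar top 0.89 [288. 178.] [774.  75.   0.]
cream_jar side 0.73 [260. 263.] [779.  62.   0.]
tumbler top 0.62 [138. 236.] [631. 476.   0.]
tumbler side 0.56 [293. 378.] [627. 477.   0.]
1.7 [[ 9.43142398e-01  3.32388954e-01 -3.33462873e-05]
 [ 3.32388951e-01 -9.43142396e-01 -7.53180105e-05]
 [-5.64851721e-05  5.99516716e-05 -9.99999997e-01]]
```

View pics/top0.png

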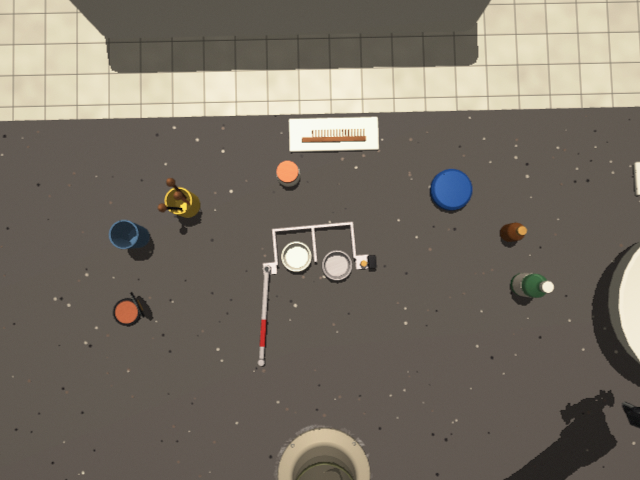

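View pics/side0.png

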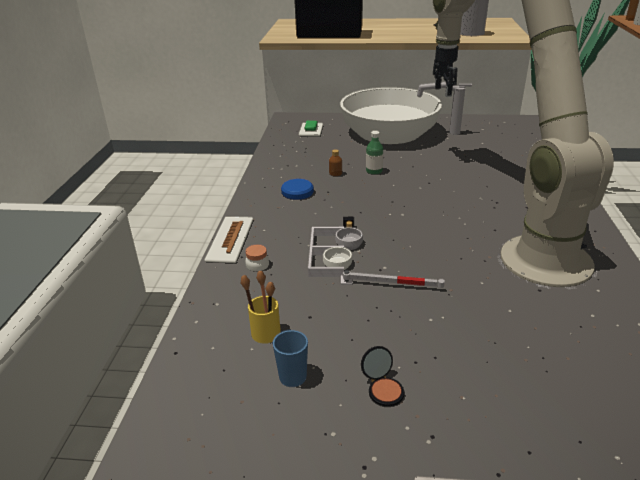

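```bash
python3 - <<'E'
from h import *
from scipy.optimize import minimize
im=cv2.imread("pics/top0.png");d=np.load("top_d.npy")
c=get_calibration("top");R=np.array(c["R"]);t=np.array(c["t"]).ravel();print("cam",np.round(-R.T@t),c["fx"])
vs,us=np.mgrid[200:300,250:390]
P=np.array([px2w("top",u,v,d=d[v,u]) for u,v in zip(us.ravel(),vs.ravel())])
print("table z",np.median(P[:,2]))
hm=P[:,2].reshape(us.shape)
im2=cv2.resize(im[210:290,250:390],None,fx=5.5,fy=5.5,interpolation=cv2.INTER_CUBIC);cv2.imwrite("pics/c1.png",im2)
# rack pose: match points on z=28 wall tops by bright pixels outside bowl circles
read_camera("top")
m={k:trace("top",k)[0]["mask"] for k in("rack","white_bowl","steel_bowl","keeper_grip")}
for k in m: print(k,m[k].sum())
for k in("white_bowl","steel_bowl"):
    ct=max(cv2.findContours(m[k].astype(np.uint8),0,1)[0],key=len)
    (x,y),r=cv2.minEnclosingCircle(ct);M=cv2.moments(ct);x2,y2=M["m10"]/M["m00"],M["m01"]/M["m00"]
    print(k,(x,y,r),(x2,y2),np.round(px2w("top",x,y,z=25),1),np.round(px2w("top",x2,y2,z=25),1))
g=cv2.cvtColor(im,cv2.COLOR_BGR2GRAY).astype(float)
rm=m["rack"]&~cv2.dilate((m["white_bowl"]|m["steel_bowl"]).astype(np.uint8),np.ones((3,3))).astype(bool)
# template fit: maximise brightness at projected wall tops
def proj(X):
    q=X@R.T+t;return q[:,0]/q[:,2]*c["fx"]+c["cx"],q[:,1]/q[:,2]*c["fy"]+c["cy"]
L=[]
for y in np.arange(-105,106,2):
    for o in(41,43,45):L.append((o,y))
for x in np.arange(-46,40,2):
    for y0 in(-102,0,102):
        for e in(-2,0,2):L.append((x,y0+e))
L=np.array(L,float)
gb=cv2.GaussianBlur(g,(0,0),1.0)
def f(p):
    a=p[2];X=np.c_[p[0]+L[:,0]*np.cos(a)-L[:,1]*np.sin(a),p[1]+L[:,0]*np.sin(a)+L[:,1]*np.cos(a),np.full(len(L),28.)]
    u,v=proj(X);return -cv2.remap(gb,u.astype(np.float32)[None],v.astype(np.float32)[None],cv2.INTER_LINEAR).mean()
best=min((minimize(f,[x,y,a],method="Nelder-Mead",options=dict(initial_simplex=[[x,y,a],[x+8,y,a],[x,y+8,a],[x,y,a+.05]])) for x in(585,600,615) for y in(0,12,24) for a in(0,.09)),key=lambda r:r.fun)
print(best.x,best.fun)
p=best.x;a=p[2];Rz=np.array([[np.cos(a),-np.sin(a)],[np.sin(a),np.cos(a)]])
for n,q in dict(hinge=(-55,128),catch=(-55,-112),lb=(0,51),rb=(0,-51)).items():print(n,np.round(p[:2]+Rz@q))
for n,uv in dict(w=(296,256.5),s=(337,265)).items():print(n,np.round(Rz.T@(px2w("top",*uv,z=34)[:2]-p[:2])))
ys,xs=np.nonzero((im[:,:,2]>110)&(im[:,:,1]<60)&(np.arange(480)[:,None]>300)&(np.abs(np.arange(640)-264)<20)[None])
print("sleeve",xs.mean(),ys.mean(),np.round(px2w("top",xs.mean(),ys.mean(),z=28)),ys.min(),ys.max())
E
```

```text
cam [ 543.    3. 1254.] 472.2714338354309Traceback (most recent call last):
  File "<stdin>", line 6, in <module>
  File "h.py", line 4, in px2w
    c=get_calibration(cam);R=np.array(c["R"]);t=np.array(c["t"]).ravel()
ValueError: time passes only in moves, steps and waits
```

```bash
cat > h.py <<'E'
import numpy as np, cv2, functools
from workcell import *
cal=functools.lru_cache(None)(get_calibration)
def px2w(cam,u,v,z=None,d=None):
    c=cal(cam);R=np.array(c["R"]);t=np.array(c["t"]).ravel()
    r=np.array([(u-c["cx"])/c["fx"],(v-c["cy"])/c["fy"],1.0])
    o=-R.T@t; w=R.T@r
    s=d if d is not None else (z-o[2])/w[2]
    return o+s*w
E
cat > fit.py <<'E'
from h import *
from scipy.optimize import minimize
im,d=read_camera("top")
c=cal("top");R=np.array(c["R"]);t=np.array(c["t"]).ravel()
P=[px2w("top",u,v,d=d[v,u])[2] for v in range(280,300) for u in range(290,340)]
print("table z",np.median(P))
im2=cv2.resize(im[210:290,250:390],None,fx=5.5,fy=5.5,interpolation=cv2.INTER_CUBIC);cv2.imwrite("pics/c1.png",im2)
for k in("white_bowl","steel_bowl"):
    r=trace("top",k)
    if not r: print(k,"missed");continue
    ct=max(cv2.findContours(r[0]["mask"].astype(np.uint8),0,1)[0],key=len)
    (x,y),rr=cv2.minEnclosingCircle(ct);M=cv2.moments(ct);x2,y2=M["m10"]/M["m00"],M["m01"]/M["m00"]
    print(k,(x,y,rr),(x2,y2),np.round(px2w("top",x,y,z=25),1),np.round(px2w("top",x2,y2,z=25),1))
g=cv2.cvtColor(im,cv2.COLOR_BGR2GRAY).astype(np.float32);gb=cv2.GaussianBlur(g,(0,0),1.0)
def proj(X):
    q=X@R.T+t;return q[:,0]/q[:,2]*c["fx"]+c["cx"],q[:,1]/q[:,2]*c["fy"]+c["cy"]
L=[(o,y) for y in np.arange(-105,106,2) for o in(41,43,45)]+[(x,y0+e) for x in np.arange(-46,40,2) for y0 in(-102,0,102) for e in(-2,0,2)]
L=np.array(L,float)
def f(p):
    a=p[2];X=np.c_[p[0]+L[:,0]*np.cos(a)-L[:,1]*np.sin(a),p[1]+L[:,0]*np.sin(a)+L[:,1]*np.cos(a),np.full(len(L),28.)]
    u,v=proj(X);return -float(cv2.remap(gb,u.astype(np.float32)[None],v.astype(np.float32)[None],cv2.INTER_LINEAR).mean())
best=min((minimize(f,[x,y,a],method="Nelder-Mead",options=dict(initial_simplex=[[x,y,a],[x+8,y,a],[x,y+8,a],[x,y,a+.05]])) for x in(585,600,615) for y in(0,12,24) for a in(0,.09)),key=lambda r:r.fun)
print(best.x,best.fun)
p=best.x;a=p[2];Rz=np.array([[np.cos(a),-np.sin(a)],[np.sin(a),np.cos(a)]])
for n,q in dict(hinge=(-55,128),catch=(-55,-112),lb=(0,51),rb=(0,-51)).items():print(n,np.round(p[:2]+Rz@q))
for n,uv in dict(w=(296,256.5),s=(337,265)).items():print(n,np.round(px2w("top",*uv,z=30)),np.round(Rz.T@(px2w("top",*uv,z=30)[:2]-p[:2])))
ys,xs=np.nonzero((im[:,:,2]>110)&(im[:,:,1]<60)&(np.arange(480)[:,None]>300)&(np.abs(np.arange(640)-264)<20)[None])
print("sleeve",xs.mean(),ys.mean(),np.round(px2w("top",xs.mean(),ys.mean(),z=28)),ys.min(),ys.max())
E
python3 fit.py
```

```text
table z 0.4634828555858803
white_bowl (305.5, 293.5, 84.7497329711914) (303.14439876670093, 277.2207947927372) [468.2  35.4  25. ] [510.4  40.5  25. ]
steel_bowl (336.8333435058594, 264.8333435058594, 15.320734977722168) (336.7785185185185, 265.14962962962966) [540.1 -47.8  25. ] [539.3 -47.7  25. ]
[5.99568223e+02 1.10170203e+01 6.41733333e-02] -186.97412109375
hinge [536. 135.]
catch [ 552. -104.]
lb [596.  62.]
rb [603. -40.]
w [565.  57.  30.] [-32.  49.]
s [540. -48.  30.] [-64. -55.]
sleeve 262.6942148760331 332.6942148760331 [371. 148.  28.] 320 346
```

View pics/c1.png

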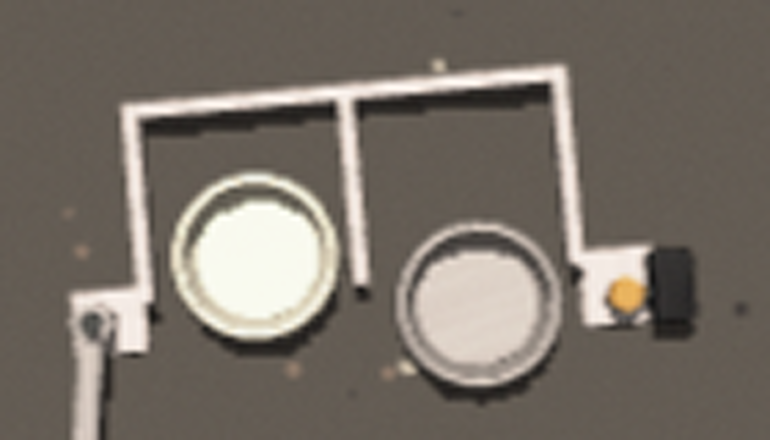

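```bash
python3 - <<'E'
from h import *
from scipy.optimize import least_squares
C=lambda x,y,z:px2w("top",x/5.5+249.6,y/5.5+209.6,z=z)[:2]
# (crop px, z, rack xy)
D=[((125,107),28,(46,105)),((565,68),28,(46,-105)),((95,322),34,(-55,128)),((627,295),30,(-64,-124)),((362,285),28,(-48,0)),((577,258),28,(-48,-102)),((346,90),28,(43,0))]
W=np.array([C(*a,z) for a,z,_ in D]);Q=np.array([q for *_,q in D],float)
def tf(p,q):
    a=p[2];return p[:2]+q@np.array([[np.cos(a),np.sin(a)],[-np.sin(a),np.cos(a)]])
s=least_squares(lambda p:(tf(p,Q)-W).ravel(),[600,11,.08],loss="soft_l1",f_scale=2)
p=s.x;print(p,np.round(tf(p,Q)-W,1).tolist())
for n,q in dict(hinge=(-55,128),lb=(0,51),rb=(0,-51),catch=(-55,-112)).items():print(n,np.round(tf(p,np.array(q,float)),1))
a=p[2];Rz=np.array([[np.cos(a),-np.sin(a)],[np.sin(a),np.cos(a)]])
for n,xy in dict(w=(255,257),s=(478,304)).items():
    X=C(*xy,34);print(n,np.round(X,1),np.round(Rz.T@(X-p[:2]),1))
h=tf(p,np.array([-55.,128]))
k=np.array([371,148])-h;print("keeper angle",np.arctan2(*(Rz.T@k)[[0]],(Rz.T@k)[1]),np.linalg.norm(k),Rz.T@k)
E
```

```text
[5.99023041e+02 1.01605170e+01 6.38853300e-02] [[0.8, 0.6], [1.1, -0.4], [-0.5, 1.4], [0.7, -0.6], [0.7, -0.5], [-2.8, -0.5], [-0.9, 0.2]]
hinge [536.  134.4]
lb [595.8  61.1]
rb [602.3 -40.7]
catch [ 551.3 -105.1]
w [564.9  57.4] [-31.1  49.3]
s [540.1 -46.6] [-62.5 -52.9]
keeper angle -1.4245828604991195 165.52411668405162 [-163.75794799   24.11571425]
```

{"name": "servo_tool", "arguments": {"motion": [0, 0, 0, 0, 0, 1, 1, 0, 0, 0, 0, 0, 1, 1, 0, 0, 0, 0, 0, 1, 1, 0, 0, 0, 0, 0, 0.15, 1, 0, -1, 0, 0, 0, 0, 1]}}

```text
t: 2.35
tool_pos: [239.5, -665.3, 230.9]
ee_rot: [[0.998, 0.065, -0.0], [0.065, -0.998, -0.001], [-0.0, 0.001, -1.0]]
contact_force: [0.3, 0.0, 0.1]
opening: 12.5
grip_force: 0.0
```

{"name": "servo_tool", "arguments": {"motion": [0.5, -1, 0, 0, 0, 0, 1, 0.5, -1, 0, 0, 0, 0, 1, 0.5, -1, 0, 0, 0, 0, 1, 0.5, -1, 0, 0, 0, 0, 1, 0.5, -1, 0, 0, 0, 0, 1]}}

```text
t: 2.85
tool_pos: [283.5, -560.0, 231.4]
ee_rot: [[0.998, 0.066, 0.0], [0.066, -0.998, -0.0], [0.0, 0.0, -1.0]]
contact_force: [1.2, -0.6, 0.6]
opening: 0.1
grip_force: 0.0
```

{"name": "servo_tool", "arguments": {"motion": [0.5, -1, 0, 0, 0, 0, 1, 0.5, -1, 0, 0, 0, 0, 1, 0.5, -1, 0, 0, 0, 0, 1, 0.5, -1, 0, 0, 0, 0, 1, 0.5, -1, 0, 0, 0, 0, 1]}}

```text
t: 3.35
tool_pos: [327.1, -457.1, 231.5]
ee_rot: [[0.998, 0.066, 0.0], [0.066, -0.998, -0.0], [0.0, 0.0, -1.0]]
contact_force: [0.3, 0.3, 1.0]
opening: -0.1
grip_force: 0.0
```

{"name": "servo_tool", "arguments": {"motion": [0.5, -1, 0, 0, 0, 0, 1, 0.5, -1, 0, 0, 0, 0, 1, 0.5, -1, 0, 0, 0, 0, 1, 0.5, -1, 0, 0, 0, 0, 1, 0.5, -1, 0, 0, 0, 0, 1]}}

```text
t: 3.85
tool_pos: [370.5, -354.1, 231.5]
ee_rot: [[0.998, 0.066, 0.0], [0.066, -0.998, -0.0], [0.0, 0.0, -1.0]]
contact_force: [0.8, -0.6, 0.5]
opening: 0.1
grip_force: 0.0
```

{"name": "servo_tool", "arguments": {"motion": [0.5, -1, 0, 0, 0, 0, 1, 0.5, -1, 0, 0, 0, 0, 1, 0.5, -1, 0, 0, 0, 0, 1, 0.5, -1, 0, 0, 0, 0, 1, 0.5, -1, 0, 0, 0, 0, 1]}}

```text
t: 4.35
tool_pos: [414.1, -251.1, 231.5]
ee_rot: [[0.998, 0.066, 0.0], [0.066, -0.998, -0.0], [0.0, 0.0, -1.0]]
contact_force: [0.4, 0.6, -0.1]
opening: -0.0
grip_force: 0.0
```

{"name": "servo_tool", "arguments": {"motion": [0.5, -1, 0.5, 0, 0, 0, 1, 0.5, -1, 0.5, 0, 0, 0, 1, 0.5, -1, 0.5, 0, 0, 0, 1, 0.5, -1, 0.5, 0, 0, 0, 1, 0, -1, 0.5, 0, 0, 0, 1]}}

```text
t: 4.85
tool_pos: [448.9, -148.5, 181.2]
ee_rot: [[0.998, 0.067, 0.002], [0.067, -0.998, -0.0], [0.002, 0.0, -1.0]]
contact_force: [0.2, -0.0, 0.3]
opening: 0.4
grip_force: 0.0
```

{"name": "servo_tool", "arguments": {"motion": [0.24, -0.95, 0.8, 0, 0, 0, 1, 0.24, -0.95, 0.8, 0, 0, 0, 1, 0.24, -0.95, 0.8, 0, 0, 0, 1, 0.24, -0.95, 0.8, 0, 0, 0, 1, 0.24, -0.95, 0.8, 0, 0, 0, 1]}}

```text
t: 5.35
tool_pos: [465.6, -52.4, 100.9]
ee_rot: [[0.998, 0.066, 0.001], [0.066, -0.998, 0.0], [0.001, -0.0, -1.0]]
contact_force: [0.9, 0.8, 0.0]
opening: 0.1
grip_force: 0.0
```

{"name": "servo_tool", "arguments": {"motion": [0, 0, 1, 0, 0, 0, 1, 0, 0, 1, 0, 0, 0, 1, 0, 0, 1, 0, 0, 0, 1, 0, 0, 0.5, 0, 0, 0, 1, 0, 0, 0, 0, 0, 0, 1]}}

```text
t: 5.85
tool_pos: [464.8, -53.1, 30.3]
ee_rot: [[0.998, 0.065, -0.002], [0.065, -0.998, 0.0], [-0.002, -0.0, -1.0]]
contact_force: [-0.3, -0.4, 1.3]
opening: -0.1
grip_force: 0.0
```

{"name": "servo_tool", "arguments": {"motion": [0, -0.1, 0.5, 0, 0, 0, 1, 0, 0, 0.4, 0, 0, 0, 1, 0.4, 0, 0, 0, 0, 0, 1, 0.4, 0, 0, 0, 0, 0, 1, 0.4, 0, 0, 0, 0, 0, 1]}}

```text
t: 6.35
tool_pos: [490.2, -49.6, 13.6]
ee_rot: [[0.998, 0.064, 0.001], [0.064, -0.998, -0.0], [0.001, 0.0, -1.0]]
contact_force: [0.1, -0.2, 0.0]
opening: -0.2
grip_force: 0.1
```

{"name": "servo_tool", "arguments": {"motion": [0.4, 0, 0, 0, 0, 0, 1, 0.4, 0, 0, 0, 0, 0, 1, 0.4, 0, 0, 0, 0, 0, 1, 0.4, 0, 0, 0, 0, 0, 1, 0.4, 0, 0, 0, 0, 0, 1]}}

```text
t: 6.85
tool_pos: [529.4, -47.0, 13.3]
ee_rot: [[0.998, 0.064, -0.0], [0.064, -0.998, -0.0], [-0.0, 0.0, -1.0]]
contact_force: [-0.7, 0.1, 1.2]
opening: -0.1
grip_force: 0.6
```

{"name": "servo_tool", "arguments": {"motion": [0.2, 0, 0, 0, 0, 0, 1, 0.2, 0, 0, 0, 0, 0, 1, 0.2, 0, 0, 0, 0, 0, 1, 0.2, 0, 0, 0, 0, 0, 1, 0, 0, 0, 0, 0, 0, 1]}}

```text
t: 7.35
tool_pos: [545.6, -46.0, 13.3]
ee_rot: [[0.998, 0.064, 0.001], [0.064, -0.998, 0.0], [0.001, 0.0, -1.0]]
contact_force: [0.3, 0.6, -0.2]
opening: -0.2
grip_force: 0.0
```

```bash
python3 - <<'E'
from h import *
im,d=read_camera("side");cv2.imwrite("pics/s2.png",cv2.resize(im[200:320,250:480],None,fx=3.4,fy=3.4,interpolation=cv2.INTER_CUBIC))
s=sense();print(s["tool_pos"],s["contact_force"])
E
```

```text
[545.30224205 -46.05190882  13.23933621] [ 0.00757952 -0.22931759 -0.13589764]
```

View pics/s2.png

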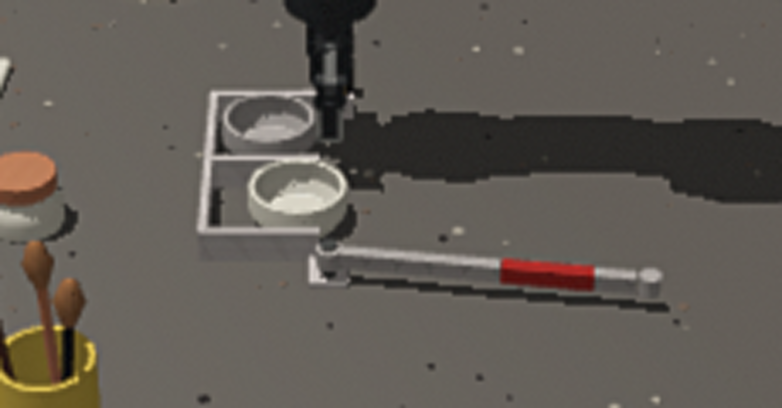

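The crop shows the steel bowl at (270,122), close to the back wall, with the finger at its front edge. The white bowl is still out at (298,195) and the bar is wide open. I'll keep pushing until it makes contact.

{"name": "servo_tool", "arguments": {"motion": [0.12, 0, 0, 0, 0, 0, 1, 0.12, 0, 0, 0, 0, 0, 1, 0, 0, 0, 0, 0, 0, 1]}}

```text
t: 7.7
tool_pos: [550.0, -45.7, 13.2]
ee_rot: [[0.998, 0.064, 0.0], [0.064, -0.998, -0.0], [0.0, 0.0, -1.0]]
contact_force: [0.1, -1.3, 0.1]
opening: 0.1
grip_force: 0.0
```

{"name": "servo_tool", "arguments": {"motion": [0.1, 0, 0, 0, 0, 0, 1, 0, 0, 0, 0, 0, 0, 1]}}

```text
t: 7.9
tool_pos: [551.1, -45.7, 13.2]
ee_rot: [[0.998, 0.064, -0.001], [0.064, -0.998, -0.0], [-0.001, -0.0, -1.0]]
contact_force: [-1.7, 0.0, 0.8]
opening: 0.4
grip_force: 0.9
```

{"name": "servo_tool", "arguments": {"motion": [0.1, 0, 0, 0, 0, 0, 1, 0, 0, 0, 0, 0, 0, 1]}}

```text
t: 8.1
tool_pos: [551.5, -45.7, 13.1]
ee_rot: [[0.998, 0.064, -0.004], [0.064, -0.998, -0.0], [-0.004, -0.0, -1.0]]
contact_force: [-6.1, -0.2, 3.8]
opening: 0.2
grip_force: 3.3
```

{"name": "servo_tool", "arguments": {"motion": [0.1, 0, 0, 0, 0, 0, 1, 0, 0, 0, 0, 0, 0, 1]}}

```text
t: 8.3
tool_pos: [551.6, -45.7, 13.0]
ee_rot: [[0.998, 0.063, -0.007], [0.063, -0.998, -0.0], [-0.007, -0.0, -1.0]]
contact_force: [-11.2, -0.1, 6.3]
opening: -0.5
grip_force: 5.4
```

{"name": "servo_tool", "arguments": {"motion": [-0.5, 0, 0, 0, 0, 0, 1, -0.8, 0, 0, 0, 0, 0, 1, -0.8, 0, 0, 0, 0, 0, 1, -0.8, 0, 0, 0, 0, 0, 1, 0, -0.5, 0, 0, 0, 0, 1]}}

```text
t: 8.8
tool_pos: [495.2, -40.4, 13.4]
ee_rot: [[0.998, 0.061, -0.001], [0.061, -0.998, -0.001], [-0.001, 0.001, -1.0]]
contact_force: [0.6, -0.5, -0.7]
opening: -0.4
grip_force: 0.0
```

{"name": "servo_tool", "arguments": {"motion": [0, -1, 0, 0, 0, 0, 1, 0, -1, 0, 0, 0, 0, 1, 0, -1, 0, 0, 0, 0, 1, 0, -1, 0, 0, 0, 0, 1, 0, -0.65, 0, 0, 0, 0, 1]}}

```text
t: 9.3
tool_pos: [492.1, 56.1, 13.3]
ee_rot: [[0.998, 0.066, 0.002], [0.066, -0.998, 0.001], [0.002, -0.001, -1.0]]
contact_force: [-0.2, -1.1, -0.1]
opening: -0.4
grip_force: 0.0
```

{"name": "servo_tool", "arguments": {"motion": [0.4, 0, 0, 0, 0, 0, 1, 0.4, 0, 0, 0, 0, 0, 1, 0.4, 0, 0, 0, 0, 0, 1, 0.4, 0, 0, 0, 0, 0, 1, 0.3, 0, 0, 0, 0, 0, 1]}}

```text
t: 9.8
tool_pos: [529.9, 55.3, 13.3]
ee_rot: [[0.998, 0.063, -0.0], [0.063, -0.998, -0.0], [-0.0, 0.0, -1.0]]
contact_force: [-1.2, 0.1, 1.1]
opening: -0.1
grip_force: 0.7
```

{"name": "servo_tool", "arguments": {"motion": [0.2, 0, 0, 0, 0, 0, 1, 0.2, 0, 0, 0, 0, 0, 1, 0.2, 0, 0, 0, 0, 0, 1, 0.1, 0, 0, 0, 0, 0, 1, 0, 0, 0, 0, 0, 0, 1]}}

```text
t: 10.3
tool_pos: [543.5, 57.1, 13.3]
ee_rot: [[0.998, 0.064, 0.001], [0.064, -0.998, 0.0], [0.001, -0.0, -1.0]]
contact_force: [0.4, -0.5, -0.1]
opening: -0.3
grip_force: 0.0
```

{"name": "servo_tool", "arguments": {"motion": [0.1, 0, 0, 0, 0, 0, 1, 0, 0, 0, 0, 0, 0, 1]}}

```text
t: 10.5
tool_pos: [545.2, 57.2, 13.3]
ee_rot: [[0.998, 0.064, 0.0], [0.064, -0.998, 0.0], [0.0, -0.0, -1.0]]
contact_force: [0.2, 0.5, 0.2]
opening: 0.2
grip_force: 0.1
```

{"name": "servo_tool", "arguments": {"motion": [0.1, 0, 0, 0, 0, 0, 1, 0, 0, 0, 0, 0, 0, 1]}}

```text
t: 10.7
tool_pos: [546.7, 57.3, 13.2]
ee_rot: [[0.998, 0.064, -0.001], [0.064, -0.998, -0.0], [-0.001, 0.0, -1.0]]
contact_force: [-2.4, 0.0, 0.6]
opening: -0.1
grip_force: 0.9
```

{"name": "servo_tool", "arguments": {"motion": [0.1, 0, 0, 0, 0, 0, 1, 0, 0, 0, 0, 0, 0, 1]}}

```text
t: 10.9
tool_pos: [546.9, 57.2, 13.1]
ee_rot: [[0.998, 0.064, -0.004], [0.064, -0.998, -0.0], [-0.004, 0.0, -1.0]]
contact_force: [-6.3, -0.1, 3.8]
opening: -0.3
grip_force: 3.4
```

{"name": "servo_tool", "arguments": {"motion": [0.08, 0, 0, 0, 0, 0, 1, 0, 0, 0, 0, 0, 0, 1]}}

```text
t: 11.1
tool_pos: [546.9, 57.2, 13.1]
ee_rot: [[0.998, 0.064, -0.007], [0.064, -0.998, -0.001], [-0.007, 0.0, -1.0]]
contact_force: [-9.9, -0.1, 8.3]
opening: 0.3
grip_force: 5.3
```

{"name": "servo_tool", "arguments": {"motion": [-0.5, 0, 0, 0, 0, 0, 1, -0.8, 0, 0, 0, 0, 0, 1, -0.8, 0, 0, 0, 0, 0, 1, -0.8, 0, -1, 0, 0, 0, 1, 0, 0, -1, 0, 0, 0, 1]}}

```text
t: 11.6
tool_pos: [490.2, 53.4, 53.2]
ee_rot: [[0.998, 0.064, -0.003], [0.064, -0.998, -0.001], [-0.003, 0.0, -1.0]]
contact_force: [1.0, -0.3, 0.2]
opening: 0.0
grip_force: 0.0
```

{"name": "servo_tool", "arguments": {"motion": [-0.9, -1, -1, 0, 0, 0, 1, -0.9, -1, -1, 0, 0, 0, 1, -0.9, -1, 0, 0, 0, 0, 1, -0.5, -1, 0, 0, 0, 0, 1, 0, -1, 0, 0, 0, 0, 1]}}

```text
t: 12.1
tool_pos: [421.2, 150.1, 93.7]
ee_rot: [[0.998, 0.064, 0.001], [0.064, -0.998, 0.0], [0.001, -0.0, -1.0]]
contact_force: [0.8, 0.2, 0.4]
opening: 0.0
grip_force: 0.0
```

```bash
python3 - <<'E'
from h import *
im,d=read_camera("side");cv2.imwrite("pics/s3.png",cv2.resize(im[200:320,250:480],None,fx=3.4,fy=3.4,interpolation=cv2.INTER_CUBIC))
s=sense();print(s["tool_pos"],s["contact_force"],s["qpos"])
E
```

```text
[422.30800955 153.80592621  93.57461011] [ 0.89435521  4.26877451 -1.1449817 ] [-0.53378888  0.52294882  0.08308077  2.34217468 -0.15659226  0.27849873
 -1.81452686]
```

View pics/s3.png

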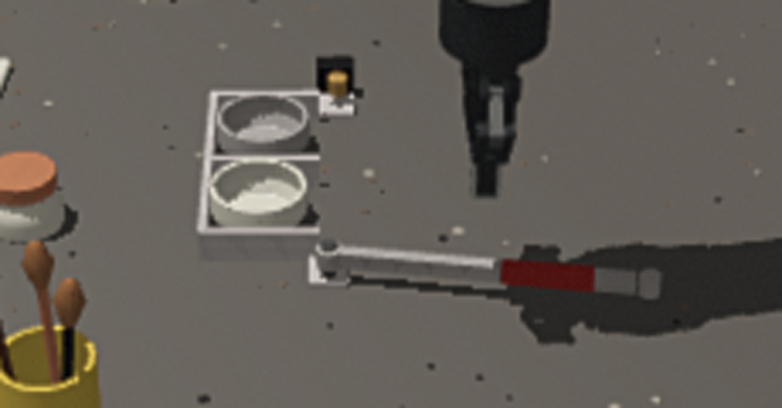

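The crop shows both bowls against the back wall, at (265,122) and (258,190), with the bar untouched. Next I'll place the fingers behind the bar, turned so that -x pushes it.

{"name": "servo_tool", "arguments": {"motion": [0.2, -1, 0, 0, 0, 0, 1, 0.2, -0.9, 0, 0, 0, 0, 1, 0, 0, 0, 0, 0, -1, 1, 0, 0, 0, 0, 0, -1, 1, 0, 0, 0, 0, 0, -1, 1]}}

```text
t: 12.65
tool_pos: [428.6, 188.2, 93.3]
ee_rot: [[0.946, 0.324, 0.001], [0.324, -0.946, 0.001], [0.002, -0.0, -1.0]]
contact_force: [0.6, -0.5, -0.2]
opening: -0.1
grip_force: 0.0
```

{"name": "servo_tool", "arguments": {"motion": [0, 0, 0, 0, 0, -1, 1, 0, 0, 0, 0, 0, -1, 1, 0, 0, 0, 0, 0, -1, 1, 0, 0, 0, 0, 0, -1, 1, 0, 0, 0, 0, 0, -1, 1]}}

```text
t: 13.15
tool_pos: [428.6, 188.0, 93.4]
ee_rot: [[0.721, 0.693, 0.001], [0.693, -0.721, 0.001], [0.002, 0.0, -1.0]]
contact_force: [-0.7, -0.1, -0.2]
opening: 0.0
grip_force: 0.0
```

{"name": "servo_tool", "arguments": {"motion": [0, 0, 0, 0, 0, -1, 1, 0, 0, 0, 0, 0, -1, 1, 0, 0, 0, 0, 0, -1, 1, 0, 0, 0, 0, 0, -1, 1, 0, 0, 0, 0, 0, -1, 1]}}

```text
t: 13.65
tool_pos: [428.5, 188.0, 93.4]
ee_rot: [[0.361, 0.933, 0.001], [0.933, -0.361, 0.001], [0.001, 0.001, -1.0]]
contact_force: [0.3, 0.7, 0.1]
opening: 0.3
grip_force: 0.0
```

{"name": "servo_tool", "arguments": {"motion": [0, 0, 0, 0, 0, -1, 1, 0, 0, 0, 0, 0, -1, 1, 0, 0, 0, 0, 0, -1, 1, 0, 0, 0, 0, 0, -0.3, 1, 0, 0, 0, 0, 0, 0, 1]}}

```text
t: 14.15
tool_pos: [428.3, 187.9, 93.3]
ee_rot: [[0.086, 0.996, 0.0], [0.996, -0.086, 0.001], [0.001, 0.0, -1.0]]
contact_force: [-0.8, -0.5, -0.2]
opening: 0.3
grip_force: 0.0
```

{"name": "servo_tool", "arguments": {"motion": [0, 0, 1, 0, 0, 0, 1, 0, 0, 1, 0, 0, 0, 1, 0, 0, 1, 0, 0, 0, 1, 0, 0, 1, 0, 0, 0, 1, 0, 0, 0, 0, 0, 0, 1]}}

```text
t: 14.65
tool_pos: [427.3, 187.9, 11.5]
ee_rot: [[0.085, 0.996, -0.002], [0.996, -0.085, -0.002], [-0.002, -0.002, -1.0]]
contact_force: [-0.2, -0.1, -0.5]
opening: 0.3
grip_force: 0.0
```

{"name": "servo_tool", "arguments": {"motion": [-0.4, 0, 0, 0, 0, 0, 1, -0.4, 0, 0, 0, 0, 0, 1, -0.4, 0, 0, 0, 0, 0, 1, -0.2, 0, 0, 0, 0, 0, 1, 0, 0, 0, 0, 0, 0, 1]}}

```text
t: 15.15
tool_pos: [426.0, 158.5, 14.3]
ee_rot: [[0.087, 0.996, 0.001], [0.996, -0.087, -0.0], [-0.0, 0.001, -1.0]]
contact_force: [-0.5, 0.1, -0.3]
opening: 0.1
grip_force: 0.0
```

{"name": "servo_tool", "arguments": {"motion": [-0.39, -0.05, 0, 0, 0, -0.8, 1, -0.39, -0.05, 0, 0, 0, -0.8, 1, -0.39, -0.05, 0, 0, 0, -0.8, 1, -0.39, -0.05, 0, 0, 0, -0.8, 1, -0.39, -0.05, 0, 0, 0, -0.8, 1]}}

```text
t: 15.65
tool_pos: [423.3, 120.8, 14.0]
ee_rot: [[-0.264, 0.965, 0.001], [0.965, 0.264, 0.001], [0.0, 0.002, -1.0]]
contact_force: [0.3, 0.5, 0.2]
opening: -0.2
grip_force: 0.3
```

{"name": "servo_tool", "arguments": {"motion": [-0.39, -0.05, 0, 0, 0, -0.8, 1, -0.39, -0.05, 0, 0, 0, -0.8, 1, -0.39, -0.05, 0, 0, 0, -0.8, 1, -0.39, -0.05, 0, 0, 0, -0.8, 1, -0.39, -0.05, 0, 0, 0, -0.8, 1]}}

```text
t: 16.15
tool_pos: [434.1, 83.0, 14.0]
ee_rot: [[-0.578, 0.816, 0.001], [0.816, 0.578, 0.0], [-0.001, 0.001, -1.0]]
contact_force: [0.1, -0.1, -0.3]
opening: -0.1
grip_force: 0.3
```

```bash
python3 - <<'E'
from h import *
im,d=read_camera("side");cv2.imwrite("pics/s4.png",cv2.resize(im[200:320,250:480],None,fx=3.4,fy=3.4,interpolation=cv2.INTER_CUBIC))
s=sense();print(s["qpos"]);p=s["tool_pos"];R=np.array(s["ee_rot"])
v=np.array(p[:2])-[536,134.4];print("in tool axes rel hinge",R[:2,:2].T@v)
E
```

```text
[-0.15094099  0.69500843 -0.23612641  2.38214977  1.10478168  0.17023322
 -0.81404479]
in tool axes rel hinge [  15.64137432 -113.41085973]
```

View pics/s4.png

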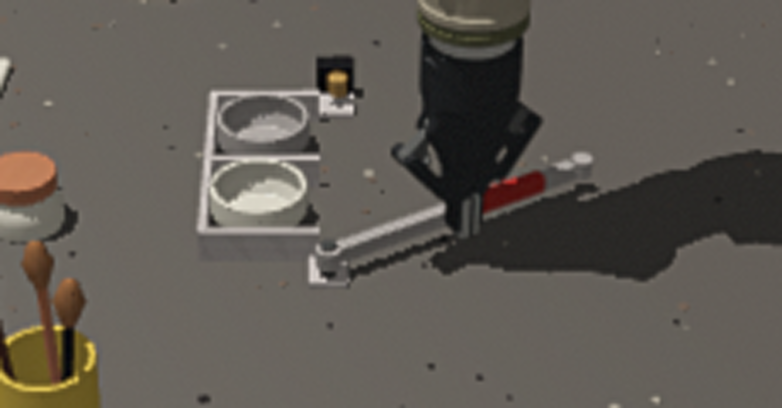

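The bar is following the finger and is about half shut, and the bowls haven't moved. I'll continue along the arc.

{"name": "servo_tool", "arguments": {"motion": [-0.4, -0.05, 0, 0, 0, -0.8, 1, -0.4, -0.05, 0, 0, 0, -0.8, 1, -0.4, -0.05, 0, 0, 0, -0.8, 1, -0.4, -0.05, 0, 0, 0, -0.8, 1, -0.4, -0.05, 0, 0, 0, -0.8, 1]}}

```text
t: 16.7
tool_pos: [457.4, 50.7, 13.8]
ee_rot: [[-0.821, 0.57, 0.001], [0.57, 0.821, 0.0], [-0.001, 0.001, -1.0]]
contact_force: [-0.2, 0.3, 0.1]
opening: 0.3
grip_force: 0.3
```

{"name": "servo_tool", "arguments": {"motion": [-0.4, -0.05, 0, 0, 0, -0.8, 1, -0.4, -0.05, 0, 0, 0, -0.8, 1, -0.4, -0.05, 0, 0, 0, -0.8, 1, -0.4, -0.05, 0, 0, 0, -0.8, 1, -0.4, -0.05, 0, 0, 0, -0.8, 1]}}

```text
t: 17.2
tool_pos: [490.5, 28.2, 13.8]
ee_rot: [[-0.967, 0.255, 0.0], [0.255, 0.967, -0.0], [-0.0, -0.0, -1.0]]
contact_force: [-0.4, -0.1, -0.2]
opening: 0.1
grip_force: 0.3
```

```bash
python3 - <<'E'
from h import *
s=sense();print(s["qpos"],s["contact_force"]);p=s["tool_pos"];R=np.array(s["ee_rot"])
v=np.array(p[:2])-[536,134.4];print(R[:2,:2].T@v,np.degrees(np.arctan2(R[1,0],R[0,0])))
E
```

```text
[ 0.20646316  0.75816824 -0.55514057  2.25576871  1.08302356  0.42293275
  0.05222558] [-0.44379065 -0.08883396 -0.1646609 ]
[  16.83400596 -114.31940283] 165.20946322366544
```

{"name": "servo_tool", "arguments": {"motion": [-0.4, -0.03, 0, 0, 0, -0.8, 1, -0.4, -0.03, 0, 0, 0, -0.8, 1, -0.3, -0.02, 0, 0, 0, -0.6, 1, -0.2, -0.01, 0, 0, 0, -0.4, 1, -0.2, 0, 0, 0, 0, -0.4, 1]}}

```text
t: 17.7
tool_pos: [518.9, 21.3, 13.6]
ee_rot: [[-1.0, -0.002, -0.001], [-0.002, 1.0, -0.001], [0.001, -0.001, -1.0]]
contact_force: [-12.8, -0.3, 5.8]
opening: -0.2
grip_force: 6.5
```

{"name": "servo_tool", "arguments": {"motion": [-0.2, 0, 0, 0, 0, -0.3, 1, -0.2, 0, 0, 0, 0, 0, 1, 0, 0, 0, 0, 0, 0, 1]}}

```text
t: 18.0
tool_pos: [525.0, 20.9, 13.3]
ee_rot: [[-1.0, -0.027, -0.004], [-0.027, 1.0, -0.002], [0.004, -0.002, -1.0]]
contact_force: [-4.6, -2.3, 0.6]
opening: -0.2
grip_force: 2.4
```

{"name": "servo_tool", "arguments": {"motion": [-0.15, 0, 0, 0, 0, 0, 1, 0, 0, 0, 0, 0, 0, 1]}}

```text
t: 18.2
tool_pos: [527.3, 21.1, 13.2]
ee_rot: [[-1.0, -0.027, -0.005], [-0.027, 1.0, -0.003], [0.005, -0.003, -1.0]]
contact_force: [-9.7, -1.6, 4.8]
opening: -0.1
grip_force: 4.9
```

{"name": "servo_tool", "arguments": {"motion": [-0.15, 0, 0, 0, 0, 0, 1, 0, 0, 0, 0, 0, 0, 1]}}

```text
t: 18.4
tool_pos: [527.5, 21.0, 13.1]
ee_rot: [[-1.0, -0.028, -0.009], [-0.028, 1.0, -0.004], [0.009, -0.004, -1.0]]
contact_force: [-19.0, 0.1, 11.5]
opening: 0.0
grip_force: 9.3
```

Firm stop reached. I'll back off, raise the arm and look.

{"name": "servo_tool", "arguments": {"motion": [0.6, 0, 0, 0, 0, 0, 1, 0.8, 0, 0, 0, 0, 0, 1, 0.8, 0, 0, 0, 0, 0, 1, 0, 0, -1, 0, 0, 0, 1, 0, 0, -1, 0, 0, 0, 1]}}

```text
t: 18.9
tool_pos: [488.9, 21.2, 53.9]
ee_rot: [[-1.0, -0.028, -0.001], [-0.028, 1.0, -0.0], [0.001, -0.0, -1.0]]
contact_force: [1.6, -0.1, 0.1]
opening: -0.0
grip_force: 0.0
```

{"name": "servo_tool", "arguments": {"motion": [0.5, 0, -1, 0, 0, 0, 1, 0.5, 0, -1, 0, 0, 0, 1, 0, 0, -1, 0, 0, 0, 1, 0, 0, -1, 0, 0, 0, 1, 0, 0, 0, 0, 0, 0, 1]}}

```text
t: 19.4
tool_pos: [470.7, 20.7, 135.6]
ee_rot: [[-1.0, -0.027, 0.004], [-0.027, 1.0, -0.0], [-0.004, -0.0, -1.0]]
contact_force: [0.3, 0.8, -0.0]
opening: 0.1
grip_force: 0.0
```

```bash
python3 - <<'E'
from h import *
im,d=read_camera("side");im2,_=read_camera("top")
a=cv2.resize(im[210:290,280:400],(780,520),interpolation=cv2.INTER_CUBIC)
cv2.imwrite("pics/s5.png",a)
cv2.imwrite("pics/t5.png",cv2.resize(im2[210:290,250:390],None,fx=5.5,fy=5.5,interpolation=cv2.INTER_CUBIC))
for n in("keeper_tip","keeper_grip"):
  for cam in("top","side"):
    for q in tip_of(cam,n)[:1]:print(n,cam,q["p"],px2w(cam,*q["centre"],z=22))
E
```

```text
keeper_tip top 0.73 [ 549.3848355  -103.47443561   22.        ]
keeper_tip side 0.52 [ 548.78243792 -103.31841237   22.        ]
keeper_grip top 0.68 [545.54063821 -33.15449865  22.        ]
keeper_grip side 0.57 [541.1193756  -57.19739753  22.        ]
```

View pics/s5.png

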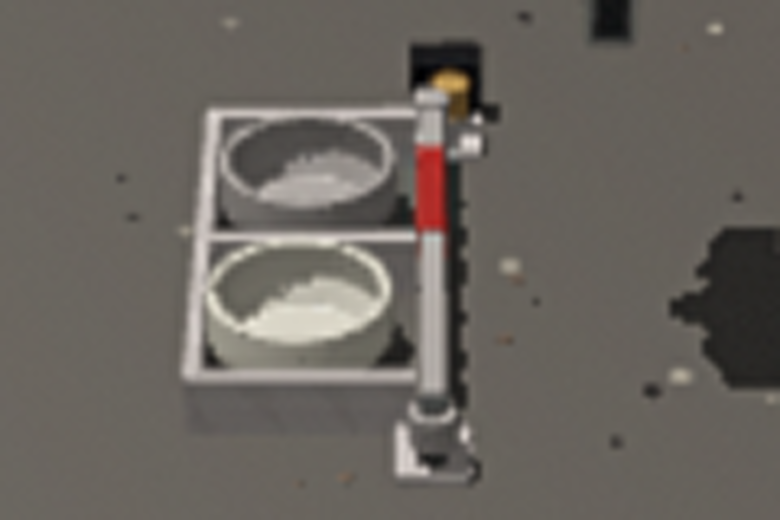

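View pics/t5.png

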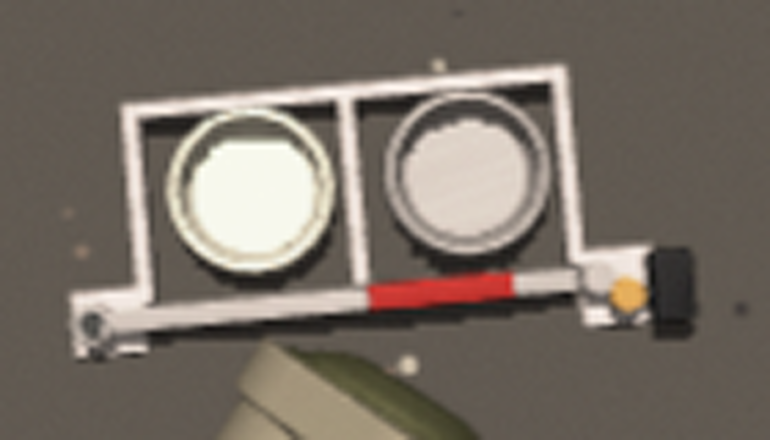

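Both pictures show the bowls against the back wall. The bar lies parallel to it, with its nose (597,277) behind the brass roller (627,295).

```bash
python3 -c "
from workcell import *
print(hand_in())"
```

```text
the job is handed in; nothing more can be done
None
```

Both bowls are fully back in their bays and the keeper bar is snapped into its catch by the camera views and push forces; the job is handed in at about 19.5 s, but `hand_in()` returned no verdict.

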